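# Clamp a heat sink onto a circuit board

### The job

On the sloping board holder, swing the sprung hold-down arm by its red grip right back until it stays up by itself, then set the blue heat sink flat on the pink pad of the chip, centred and square, with its fins running up and down the slope, and let go of it. Then bring the arm down again by its grip, guiding it all the way so that it does not snap shut, and leave its rubber foot bearing on the heat sink. Leave the connector block, the screwdriver and the parts bin where they are.

Things in the scene. Friction and masses are not known exactly. Their poses are not given: they have to be found in the camera images.
- chip_pad (a point): Centre of the top face of the pink heat pad (30 x 30 mm, tacky: the heat sink does not slide on it) on the black 34 x 34 mm chip; 4 mm out from the board surface. The frame is the board's: x up the slope, away from the robot; y level, to the left; z square out of the board, 30 degrees from vertical, leaning towards the robot.
- holder: Aluminium board holder fixed to the bench, 205 x 236 mm, origin under its middle. It carries a green circuit board (138 mm up the slope x 200 mm wide), tilted 30 degrees towards the robot. Around the chip the board is flat within 2 mm for 68 mm to either side and 50 mm down the slope; metal jacks 14 mm high stand along its lower edge; the side rails rise 6 mm above the board.
- clamp_pivot (a point): Hinge axis of the hold-down arm, between two dark steel cheeks above the board, 75 mm up the slope from the chip centre and 45 mm out from the board surface (41 mm out from the pad). The axis runs along this frame's y; the frame is parallel to chip_pad's. On its back stop the arm stands up from here, leaning 15 degrees away from the chip, its grip 159 mm out from the board.
- hold_down (a joint): Arm angle (rad): 0 on its lower stop; about 0.08 with its foot on the heat sink (arm parallel to the board); 1.91 on its back stop. Growing = off the board, a positive turn about clamp_pivot's y. Springs act over centre: below 0.95 they pull it shut, above that they throw it back and hold it there. Near either end about 4 N at the grip moves it. Let go on the closing side, it snaps down.
- clamp_grip (a point): Centre of the red grip, a cylinder of 14 mm diameter and 36 mm length across the free end of the arm, parallel to the hinge axis and 118 mm from it. It can be pinched over its two flat ends (36 mm), and then turns between the fingers as the arm swings. The arm is a bar 12 mm wide and 6 mm thick. The frame turns with the arm.
- clamp_foot (a point): Centre of the underside of the arm's black rubber foot (14 mm across), 75 mm from the hinge axis along the arm, 17 mm below the arm's middle. With the arm down it stands over the chip centre, too low for the heat sink to be put beneath it.
- heatsink: Blue finned aluminium heat sink, 44 x 44 x 24 mm, about 75 g, loose, standing on its base on the mat. Origin: centre of its underside; z up through the fins, x along the fins. The outer fins (its y sides) are flat faces 44 mm apart, 24 mm high, good to grip.
- jack_block: Loose metal connector block, 50 x 32 x 13.5 mm, origin at the centre of its underside. Not to be moved.
- screwdriver: Loose screwdriver with an orange handle, lying on the mat at the far right, about 200 mm long along its x. Not to be moved.
- parts_bin: Black open parts bin, 70 x 100 x 35 mm, to the left of the holder, origin at the centre of its underside. Not to be moved.

How it is judged:
On the way, in this order (a step that is already met when the one before it is completed fails the run):
1. the arm is swung right back (value of joint hold_down above 1.6 rad), for 0.2 s.
2. the heat sink stands flat on the pad, centred and square, let go, with the arm still back (x of heatsink in the frame of chip_pad between -0.005 and 0.005 m and y of heatsink in the frame of chip_pad between -0.005 and 0.005 m and z of heatsink in the frame of chip_pad between -0.003 and 0.003 m and angle between the z axis of heatsink and the z axis of chip_pad, either way round below 0.06 rad and angle between the x axis of heatsink and the x axis of chip_pad, either way round below 0.14 rad and value of joint hold_down above 1.5 rad and contact force between the fingers and heatsink below 0.1 N), for 0.2 s.
At the end, for the whole second after the job is handed in: The heat sink lies flat on the pad (within 3 mm and 3.4 degrees), its centre within 5 mm of the chip centre both up and across the slope so that it covers the whole chip, its fins within 8 degrees of the slope's direction, at rest, with the arm's foot bearing on it with more than 2 N (x of heatsink in the frame of chip_pad between -0.005 and 0.005 m and y of heatsink in the frame of chip_pad between -0.005 and 0.005 m and z of heatsink in the frame of chip_pad between -0.003 and 0.003 m and angle between the z axis of heatsink and the z axis of chip_pad, either way round below 0.06 rad and angle between the x axis of heatsink and the x axis of chip_pad, either way round below 0.14 rad and contact force between hold_down and heatsink above 2 N and value of joint hold_down between 0.03 and 0.14 rad and linear speed of heatsink below 0.01 m/s); the robot touches nothing.
It fails at once if the arm snaps down (closes faster than 3 rad/s before its last 0.25 rad) (velocity of joint hold_down below -3 rad/s and value of joint hold_down above 0.25 rad).
It fails at once if the connector block is moved more than 20 mm (distance of jack_block from where it was at the start of the episode above 0.02 m).
It fails at once if the screwdriver is moved more than 20 mm (distance of screwdriver from where it was at the start of the episode above 0.02 m).
It fails at once if the parts bin is moved more than 20 mm (distance of parts_bin from where it was at the start of the episode above 0.02 m).
It also fails if it takes over 67 s, if anything falls off the work surface, if the arm or the gripper's body presses on something with over 40 N, if the wrist force passes 120 N, or if a joint passes its speed limit or range.

### The arm

A 6-joint arm with a two-finger parallel gripper is mounted at the origin on the work surface. World frame = base frame: x ahead of the robot, y to its left, z up, the work surface at z = 0. Lengths are in m, angles in rad, forces in N, time in s.
With the tool pointing down it reaches from about 0.275 to 1 m from the base axis. Payload 8.4 kg.
Tool frame: the origin (TCP) lies on the centre line of the jaws, within the pads' length; the fingertips stand 17 mm ahead of it and the grasp point (between the pads) lies 2 mm behind it (bot.tcp_to_tips is the z of the fingertips in the tool frame, in m); z points along the fingers, y is the line along which they close (so a half turn about z gives the same grasp; the last joint's range is limited). The gripper opens to 85 mm and grips with 20 to 120 N. Pads are 22 mm wide; open, the fingers measure 114 mm over their backs; the gripper's body (76 mm by 85 mm) begins 54 mm behind the grasp point. The pads swing forward as they close: fully open they stand 13 mm farther back than shut.
Start: joints at [1.191, 0.353, 1.633, -0, 1.155, -0.002], TCP at [0.231, 0.581, 0.248] pointing down, gripper open.
Joint ranges: [-2.63, 2.63], [-0.92, 2.1], [0.06, 2.66], [-1.3, 4.44], [0, 2.69], [-3.02, 3.02]. Speed limits (rad/s): [2.22, 2.22, 2.79, 3.14, 3.14, 3.14].

### API

Orientations are given as a unit quaternion [x, y, z, w].
In Python, from workcell import bot, hand, kinematics, get_obs, vision, hand_in gives the robot as it stands. The module is installed in compiled form; this text tells all that it offers. Calls block until the motion is done:
- bot.reach(position, orientation): joint-space move of the TCP to a pose.
- bot.servo_line(position, ori=None, velocity=0.15): straight line of the TCP; ori=None keeps the orientation; velocity is the mean speed in m/s.
- bot.goto_joints(angles): joint-space move.
- hand.move_gripper(opening, strength=None): finger opening in m; strength is the grip in N (None keeps the last); returns when the fingers have stopped.
- bot.dwell(seconds).
- kinematics.solve_ik(position, orientation): joint angles nearest the present ones, or None.
- get_obs(): the state.
- vision.read_camera(name): name is "side" or "top" or "wrist"; returns a dict with "frame" (420x560x3 uint8, red, green, blue), "intrinsics" (3x3 intrinsics, pixels), "dist" ([k1, k2, p1, p2, k3] as OpenCV has them; the pictures are not rectified), "view" (4x4, takes a point from world to camera coordinates). Camera axes: x right, y down, z forward; pixel columns grow to the right and rows downward; lengths in m; the calibration is good to about 2 mm. A picture is of the moment at which its call begins. There is no depth.
A pose or a line that the arm cannot do raises bot.IKError and nothing moves.
- hand_in(): hands the job in; it is judged then, once.
The state is a dict: "time_s": time; "joint_pos": joint angles; "joint_vel": joint speeds; "joint_efforts": joint torques, N m; "position": TCP position; "orientation": TCP orientation; "wrist_force": force on the tool from outside, world axes, zero at the start; "ft_torque": the same for the moment, N m; "gripper_width": finger opening in m; "grip_force": force on a finger pad.
Only numpy, scipy, OpenCV 4.12 (cv2) and the standard library are available. Lean on these libraries where they do the work, as an engineer would, in place of code of your own. Each camera call takes 0.05 s, during which the arm holds its last target. There are 200 camera calls.

## Working session

There is one attempt and no reset: what is moved stays moved. The work goes in short steps, each a Python script; the robot and the scene stay as the last script left them, time stands still between calls to the robot, and variables do not carry over. Pictures are saved under pics/ and viewed, at most 10 in all, crops included, and the job is handed in when it is done.

```bash
mkdir -p pics; cat > a.py <<'E'
from workcell import *
import cv2,numpy as np
for n in ["top","side"]:
    c=vision.read_camera(n); cv2.imwrite(f"pics/{n}0.png",c["frame"][:,:,::-1]); np.savez(n+"0.npz",**c)
    print(n,np.array(c["intrinsics"]).tolist(),c["dist"]);print(np.round(c["view"],3).tolist())
print(get_obs())
E
python3 a.py
```

```text
top [[512.6266459664606, 0.0, 280.93415523141834], [0.0, 512.6266459664606, 210.61611688516672], [0.0, 0.0, 1.0]] [-0.14193526  0.          0.          0.          0.        ]
[[-0.007, -1.0, 0.019, -0.002], [-0.994, 0.004, -0.113, 0.545], [0.113, -0.02, -0.993, 1.486], [0.0, 0.0, 0.0, 1.0]]
side [[447.90431859144815, 0.0, 280.3020697074333], [0.0, 447.90431859144815, 203.25602851072182], [0.0, 0.0, 1.0]] [-0.13944767  0.          0.          0.          0.        ]
[[0.991, -0.131, 0.011, -0.533], [-0.091, -0.746, -0.659, 0.131], [0.094, 0.653, -0.752, 1.059], [0.0, 0.0, 0.0, 1.0]]
{'time_s': 0.1, 'joint_pos': array([ 1.19061794e+00,  3.53576342e-01,  1.63404494e+00,  4.22539664e-06,
        1.15523469e+00, -2.39766628e-03]), 'joint_vel': array([-6.29220767e-05, -1.87022304e-03, -5.72003185e-04,  2.40987239e-04,
        1.81782923e-05,  6.98742549e-04]), 'joint_efforts': array([-6.00999647e-05, -6.06354189e+01, -3.42816210e+01, -2.56600595e-05,
        3.89837383e-03,  2.16051416e-05]), 'position': array([0.23038237, 0.58054979, 0.24764469]), 'orientation': array([ 1.87769911e-01,  9.82212839e-01, -6.19773917e-04, -1.21991084e-04]), 'wrist_force': array([ 0.17367182, -0.19237158, -0.50426689]), 'ft_torque': array([-0.01723628,  0.02561203, -0.00738054]), 'grip_force': 0.0, 'gripper_width': 0.08549191834267424}
```

View pics/top0.png

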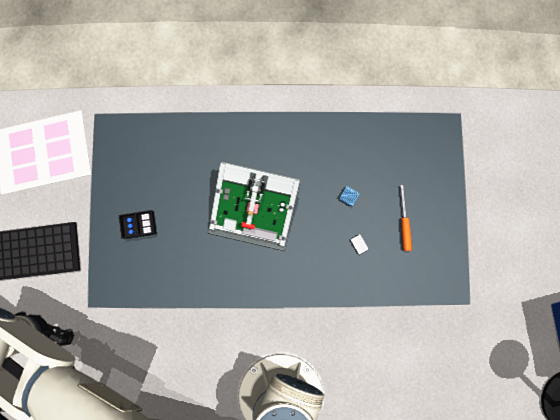

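View pics/side0.png

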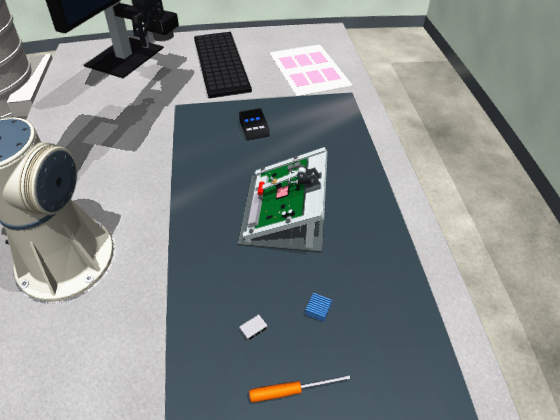

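The top view shows the holder at about (255,205), turned about -10°, with the red grip at (248,226), the heat sink at (349,196) and the block at (359,244). The side view shows the grip at (261,188), the pad at (282,192) and the heat sink at (318,306).

```bash
cat > h.py <<'E'
from workcell import *
import cv2,numpy as np
from scipy.spatial.transform import Rotation as R
def cam(n,name=None):
    c=vision.read_camera(n)
    if name: cv2.imwrite(f"pics/{name}.png",c["frame"][:,:,::-1]); np.savez(name+".npz",**c)
    return c
def ray(c,uv):
    p=cv2.undistortPoints(np.array(uv,float).reshape(-1,1,2),np.array(c["intrinsics"]),np.array(c["dist"])).reshape(-1,2)
    V=np.array(c["view"]); d=np.c_[p,np.ones(len(p))]@V[:3,:3]; return -V[:3,:3].T@V[:3,3], d/np.linalg.norm(d,axis=1)[:,None]
def plane(c,uv,p0,n):
    o,d=ray(c,uv); return o+d*((np.dot(np.array(p0)-o,n))/(d@np.array(n)))[:,None]
def onz(c,uv,z): return plane(c,uv,[0,0,z],[0,0,1.])
def tri(c1,u1,c2,u2):
    A=np.zeros((3,3));b=np.zeros(3);rs=[]
    for c,u in((c1,u1),(c2,u2)):
        o,d=ray(c,u);d=d[0];M=np.eye(3)-np.outer(d,d);A+=M;b+=M@o;rs.append((o,M))
    x=np.linalg.solve(A,b);return x,[round(float(np.linalg.norm(M@(x-o))),4) for o,M in rs]
def mask(c,col,box=None):
    h=cv2.cvtColor(c["frame"],cv2.COLOR_RGB2HSV);H,S,V=[h[...,i].astype(int) for i in range(3)]
    m={"red":((H<6)|(H>174))&(S>170)&(V>90),"pink":((H<8)|(H>165))&(S>50)&(S<150)&(V>120),"blue":(H>95)&(H<120)&(S>120)&(V>70),"green":(H>45)&(H<80)&(S>120)}[col].astype(np.uint8)
    if box: b=np.zeros_like(m);x0,y0,x1,y1=box;b[y0:y1,x0:x1]=1;m*=b
    return m
def blob(c,col,box=None):
    k=cv2.connectedComponentsWithStats(mask(c,col,box));i=1+np.argmax(k[2][1:,4]);m=(k[1]==i).astype(np.uint8)
    pts=np.argwhere(m)[:,::-1].astype(float)
    return k[3][i],k[2][i],pts
E
cat > b.py <<'E'
from h import *
t=dict(np.load("top0.npz"));s=dict(np.load("side0.npz"))
for col,bt,bs in (("red",(200,150,310,260),(230,140,340,255)),("pink",(200,150,310,260),(230,140,340,255)),("blue",(320,170,370,220),(290,280,345,330))):
    a=blob(t,col,bt);b=blob(s,col,bs);print(col,a[0],a[1],b[0],b[1],tri(t,a[0],s,b[0]))
    w=onz(t,a[2],.1 if col=="red" else .024)[:,:2];u,sv,vt=np.linalg.svd(w-w.mean(0),full_matrices=False);print(vt[0],sv)
    if col=="blue":
        r=cv2.minAreaRect(w.astype(np.float32));print(r)
m=mask(t,"green",(200,150,310,260));print(cv2.minAreaRect(np.argwhere(m)[:,::-1].astype(np.float32)))
i=cv2.resize(t["frame"][150:260,195:310,::-1],None,fx=5,fy=5,interpolation=cv2.INTER_CUBIC);cv2.imwrite("pics/c0.png",i)
E
python3 b.py
```

```text
red [247.73469388 225.42857143] [242 222  13   7  49] [260.2037037  188.18518519] [258 182   6  13  54] (array([0.49787141, 0.09132776, 0.08293746]), [0.0011, 0.0011])
[0.22953942 0.97329937] [0.07688727 0.0249829 ]
pink [255.75609756 208.43902439] [253 204   6  10  41] [282.04347826 191.70652174] [276 186  12  12  92] (array([0.54742573, 0.06821811, 0.0881585 ]), [0.0027, 0.0027])
[-0.97575728  0.21885549] [0.05495566 0.02224024]
blue [348.07222222 196.63333333] [340 188  18  18 180] [317.92125984 306.69685039] [305 293  28  29 508] (array([ 0.59098285, -0.20850755,  0.0098872 ]), [0.0022, 0.0022])
[ 0.15182877 -0.98840681] [0.17009107 0.15724828]
((0.586439311504364, -0.2063516080379486), (0.042906999588012695, 0.042390838265419006), 62.30744934082031)
((251.37921142578125, 209.63162231445312), (68.65821838378906, 43.96962356567383), 12.804265975952148)
```

View pics/c0.png

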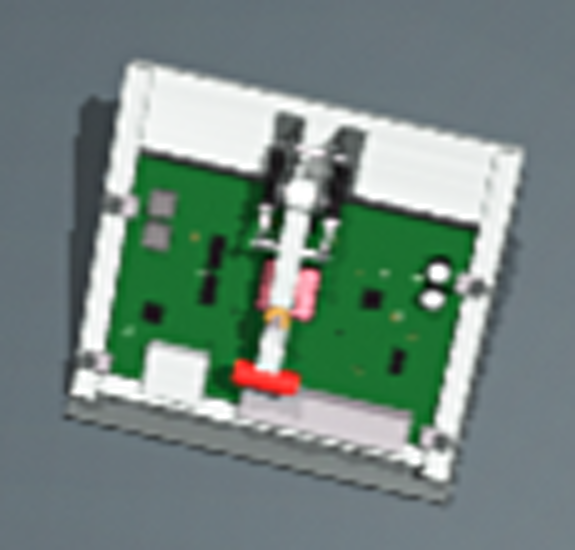

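The crop confirms the layout: the arm is down over the pad, and the up-slope direction points up and slightly right (yaw about -13°). I'll move the wrist camera in for a closer look.

```bash
cat >> h.py <<'E'
def ori(yaw,tilt,flip=1):
    # tool z: straight down tilted so that it also points away from the robot (tilt>0); y along +-hinge
    z=R.from_euler("z",yaw).apply([np.sin(tilt),0,-np.cos(tilt)]);y=flip*R.from_euler("z",yaw).apply([0,1,0.])
    return R.from_matrix(np.c_[np.cross(y,z),y,z]).as_quat()
E
cat > c.py <<'E'
from h import *
print(bot.tcp_to_tips)
yaw=-.23;pad=np.array([.547,.068,.088]);n=R.from_euler("z",yaw).apply([-.5,0,.866])
for f in (1,-1):
    q=ori(yaw,np.pi/6,f);print(f,kinematics.solve_ik(pad+.2*n,q))
    q2=ori(yaw,.2,f);print(f,kinematics.solve_ik([.5,.09,.09],q2))
js=[(np.abs(kinematics.solve_ik(pad+.2*n,ori(yaw,np.pi/6,f))[5]) if kinematics.solve_ik(pad+.2*n,ori(yaw,np.pi/6,f)) is not None else 9) for f in(1,-1)]
f=(1,-1)[int(np.argmin(js))];print("flip",f)
bot.reach(pad+.2*n,ori(yaw,np.pi/6,f));bot.dwell(.3)
c=cam("wrist","w1");print(c["intrinsics"],c["dist"],np.round(c["view"],3));print(get_obs()["time_s"])
E
python3 c.py
```

```text
0.017
1 [ 0.40936383 -0.11931666  2.25701    -0.52499456  0.63757248 -0.56308952]
1 [ 0.23193066  0.33206088  2.13225078 -0.18406584  0.50494995 -0.95533082]
-1 [ 0.40936383 -0.11931666  2.25701    -0.52499456  0.63757248  2.57850314]
-1 [ 0.23193066  0.33206088  2.13225078 -0.18406584  0.50494995  2.18626183]
flip 1
[[293.66491838   0.         276.66593089]
 [  0.         293.66491838 213.82712004]
 [  0.           0.           1.        ]] [-0.0396672  0.         0.         0.         0.       ] [[ 0.226  0.974 -0.    -0.189]
 [ 0.644 -0.149  0.75  -0.434]
 [ 0.731 -0.17  -0.661  0.005]
 [ 0.     0.     0.     1.   ]]
2.3917
```

View pics/w1.png

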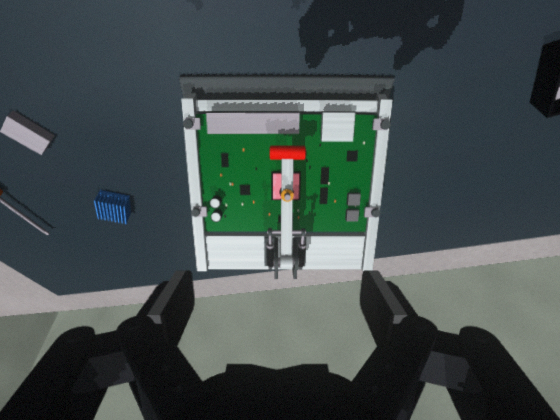

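The close view shows the grip at (288,154), the pad at (286,186), the cheeks at (286,255), and the holder edges nearly parallel to the image axes. I'll refine the pose by intersecting three rays and using the known geometry.

```bash
cat > d.py <<'E'
from h import *
t,s,w=[dict(np.load(n)) for n in("top0.npz","side0.npz","w1.npz")]
B=[(t,(200,150,310,260)),(s,(230,140,340,255)),(w,(200,110,375,235))]
def ls(L):
    A=0;b=0;q=[]
    for c,u in L:
        o,d=ray(c,u);d=d[0];M=np.eye(3)-np.outer(d,d);A=A+M;b=b+M@o;q.append((o,M))
    x=np.linalg.solve(A,b);return x,[round(float(np.linalg.norm(M@(x-o))),4) for o,M in q]
P={}
for col in("red","pink"):
    L=[]
    for c,b in B:
        m=mask(c,col,b)
        if col=="pink": m=m*(1-cv2.dilate(mask(c,"red",b),np.ones((5,5),np.uint8)))
        m=cv2.morphologyEx(m,cv2.MORPH_CLOSE,np.ones((7,7),np.uint8))
        k=cv2.connectedComponentsWithStats(m);i=1+np.argmax(k[2][1:,4]);pts=np.argwhere(k[1]==i)[:,::-1].astype(np.float32)
        r=cv2.minAreaRect(pts);L.append((c,r[0]));print(col,r,k[2][i])
        if c is w and col=="red": rw=pts
    P[col],e=ls(L);print(col,P[col],e)
# yaw: left/right ends of grip & holder rails' outer edges in wrist view
x0,x1=rw[:,0].min(),rw[:,0].max();e=[[x,rw[np.abs(rw[:,0]-x)<3][:,1].mean()] for x in(x0+2,x1-2)]
v=np.diff(onz(w,e,P["red"][2]),axis=0)[0];print("yaw grip",np.arctan2(-v[0],v[1]))
yaw=-.228;x=R.from_euler("z",yaw).apply([.866,0,.5]);n=R.from_euler("z",yaw).apply([-.5,0,.866])
m=cv2.morphologyEx(mask(w,"green",(180,90,400,240)),cv2.MORPH_OPEN,np.ones((2,2),np.uint8))
for rows in [(140,190)]:
  E=[]
  for r in range(142,228,4):
    k=np.where(m[r])[0];E.append((k.min(),k.max(),r))
  E=np.array(E,float)
  for j in(0,1):
    W=plane(w,np.c_[E[:,j],E[:,2]],P["pink"]-.004*n,n);a=np.polyfit(W@x,W[:,1]*0+ (W-P["pink"])@np.cross(n,x),1);print("edge dyaw(in board)",a, np.abs(np.polyval(a,W@x)-(W-P["pink"])@np.cross(n,x)).max())
print("pad from grip",P["red"]+.0426*x-.0316*n)
E
python3 d.py
```

```text
red ((247.82354736328125, 225.20591735839844), (12.369317054748535, 4.365641117095947), 14.03624439239502) [242 222  13   7  55]
red ((260.2574462890625, 187.92575073242188), (4.477667808532715, 12.338461875915527), 5.710592269897461) [258 182   6  13  58]
red ((287.5, 152.5), (13.0, 35.0), 90.0) [270 146  36  14 455]
red [0.49821305 0.09017197 0.08566063] [0.0013, 0.0009, 0.0006]
pink ((252.39999389648438, 207.69996643066406), (10.84652328491211, 9.65340518951416), 12.528807640075684) [247 202  12  12 100]
pink ((281.70001220703125, 191.60000610351562), (7.905694484710693, 13.597793579101562), 71.56505584716797) [276 186  12  12  92]
pink ((277.0, 185.5), (25.0, 8.0), 90.0) [273 173   9  26 219]
pink [0.54765517 0.0732988  0.08175637] [0.0047, 0.0027, 0.006]
yaw grip -0.25349015026096194
edge dyaw(in board) [ 0.02677652 -0.10486761] 0.0036690831672555185
edge dyaw(in board) [-0.02519715  0.11489354] 0.003134455636792488
pad from grip [0.54954101 0.0782621  0.07959503]
```

```bash
cat >> h.py <<'E'
YAW=-.228
RZ=R.from_euler("z",YAW);X=RZ.apply([np.cos(np.pi/6),0,.5]);N=RZ.apply([-.5,0,np.cos(np.pi/6)]);Y=np.cross(N,X)
Q=ori(YAW,np.pi/6)
def armvec(th): a=th-.08;return .118*(-np.cos(a)*X+np.sin(a)*N)
def st(m=""):
    o=get_obs();print(m,round(o["time_s"],2),np.round(o["position"],4),np.round(o["wrist_force"],1),round(o["gripper_width"],4),round(o["grip_force"],1))
def swing(a,b,k,v):
    p0=get_obs()["position"]
    for th in np.linspace(a,b,k+1)[1:]: bot.servo_line(p0+armvec(th)-armvec(a),Q,v);st(f"th {th:.2f}")
E
cat > e.py <<'E'
from h import *
g=np.array([.4982,.0902,.0857])
hand.move_gripper(.065,25)
bot.reach(g+.06*N,Q); bot.servo_line(g,Q,.1);st("at")
hand.move_gripper(.03,25);st("grip")
o=get_obs()
if o["gripper_width"]>.033:
    swing(0,1.88,10,.12)
E
python3 e.py
```

```text
Traceback (most recent call last):
  File "e.py", line 4, in <module>
    bot.reach(g+.06*N,Q); bot.servo_line(g,Q,.1);st("at")
                          ~~~~~~~~~~~~~~^^^^^^^^
workcell.IKError: the arm cannot follow that straight line within its joint ranges
```

```bash
cat > f.py <<'E'
from h import *
g=np.array([.4982,.0902,.0857])
print(np.round(get_obs()["joint_pos"],2))
for tl in (.5236,.4,.3,.2,.1,0):
    q=ori(YAW,tl);z=R.from_quat(q).apply([0,0,1])
    r=[kinematics.solve_ik(p,q) for p in (g-.06*z,g,g+armvec(.6)-armvec(0),g+armvec(1.2)-armvec(0),g+armvec(1.88)-armvec(0))]
    print(tl,[None if a is None else np.round(a,2).tolist() for a in r])
pad=np.array([.5495,.0783,.0796])
for f in(1,-1):
  for d in (.0,.03,.06,.1): print("pad",f,d,np.round(kinematics.solve_ik(pad+d*N+.02*N,ori(YAW,np.pi/6,f)),2))
E
python3 f.py
```

```text
[ 0.4   0.17  2.34 -1.02  0.36 -0.02]
0.5236 [[0.4, 0.17, 2.35, -1.02, 0.35, -0.02], None, [0.39, 0.14, 2.32, -0.91, 0.37, -0.15], [0.35, 0.03, 2.23, -0.6, 0.51, -0.51], [0.27, 0.05, 2.08, -0.45, 0.58, -0.75]]
0.4 [[0.34, 0.17, 2.26, -0.54, 0.42, -0.55], [0.3, 0.32, 2.26, -0.75, 0.29, -0.35], [0.33, 0.15, 2.25, -0.5, 0.45, -0.59], [0.3, 0.06, 2.16, -0.35, 0.61, -0.78], [0.23, 0.08, 2.0, -0.27, 0.71, -0.94]]
0.3 [[0.29, 0.19, 2.19, -0.3, 0.52, -0.81], [0.27, 0.32, 2.2, -0.39, 0.38, -0.73], [0.29, 0.17, 2.19, -0.29, 0.54, -0.82], [0.27, 0.08, 2.1, -0.22, 0.71, -0.93], [0.2, 0.12, 1.94, -0.17, 0.82, -1.04]]
0.2 [[0.25, 0.22, 2.12, -0.15, 0.63, -0.98], [0.23, 0.34, 2.14, -0.19, 0.49, -0.95], [0.25, 0.19, 2.13, -0.15, 0.65, -0.97], [0.23, 0.12, 2.04, -0.12, 0.81, -1.03], [0.18, 0.15, 1.87, -0.1, 0.93, -1.11]]
0.1 [[0.21, 0.25, 2.05, -0.06, 0.75, -1.09], [0.2, 0.36, 2.08, -0.07, 0.61, -1.08], [0.22, 0.22, 2.07, -0.06, 0.76, -1.08], [0.2, 0.16, 1.97, -0.05, 0.92, -1.11], [0.15, 0.2, 1.81, -0.04, 1.04, -1.17]]
0 [[0.18, 0.3, 1.98, -0.0, 0.86, -1.17], [0.18, 0.4, 2.01, -0.0, 0.73, -1.17], [0.19, 0.26, 2.01, -0.0, 0.87, -1.15], [0.18, 0.2, 1.91, -0.0, 1.03, -1.17], [0.13, 0.24, 1.75, -0.0, 1.15, -1.21]]
pad 1 0.0 [ 0.29  0.34  2.25 -1.23  0.27  0.11]
pad 1 0.03 [ 0.31  0.26  2.26 -1.04  0.3  -0.07]
pad 1 0.06 [ 0.34  0.19  2.27 -0.89  0.35 -0.21]
pad 1 0.1 [ 0.37  0.09  2.27 -0.73  0.43 -0.36]Traceback (most recent call last):
  File "f.py", line 10, in <module>
    for d in (.0,.03,.06,.1): print("pad",f,d,np.round(kinematics.solve_ik(pad+d*N+.02*N,ori(YAW,np.pi/6,f)),2))
                                              ~~~~~~~~^^^^^^^^^^^^^^^^^^^^^^^^^^^^^^^^^^^^^^^^^^^^^^^^^^^^^^^^^
    return _wrapfunc(a, 'round', decimals=decimals, out=out)
    return _wrapit(obj, method, *args, **kwds)
    result = getattr(arr, method)(*args, **kwds)
TypeError: unsupported operand type(s) for *: 'NoneType' and 'float'
```

```bash
sed -i 's/^def armvec/QA=ori(YAW,.2);ZA=R.from_quat(QA).apply([0,0,1])\ndef armvec/; s/armvec(a),Q,v)/armvec(a),QA,v)/' h.py
cat > e.py <<'E'
from h import *
g=np.array([.4982,.0902,.0857])
bot.reach(g-.06*ZA,QA); bot.servo_line(g,QA,.1);st("at")
hand.move_gripper(.03,25);st("grip")
if get_obs()["gripper_width"]>.033: swing(0,1.88,10,.12)
E
python3 e.py
```

```text
at 4.98 [0.4982 0.0903 0.0858] [-1.5 -0.4  0.4] 0.0651 0.0
grip 5.35 [0.4986 0.0904 0.0864] [-2.5  1.8  6.3] 0.0356 26.9
th 0.19 5.69 [0.4881 0.0929 0.1058] [ 2.  -0.3 -4.6] 0.0356 25.6
th 0.38 6.03 [0.4813 0.0945 0.1266] [ 1.5  2.5 -4.3] 0.0356 25.5
th 0.56 6.36 [0.4784 0.0952 0.1483] [ 1.2  2.8 -2.9] 0.0353 25.5
th 0.75 6.69 [0.4796 0.0949 0.1703] [-0.5  4.  -2.6] 0.0351 25.6
th 0.94 7.03 [0.4846 0.0937 0.1918] [-0.7  4.  -0.7] 0.0358 25.8
th 1.13 7.36 [0.4938 0.0915 0.2122] [-1.3  4.  -0.3] 0.035 26.2
th 1.32 7.69 [0.5065 0.0886 0.2305] [-1.8  3.   2.4] 0.035 26.6
th 1.50 8.03 [0.5224 0.0848 0.246 ] [-2.1  1.8  4.7] 0.0352 26.8
th 1.69 8.36 [0.5407 0.0805 0.2583] [-1.3  0.9  7.7] 0.0354 27.0
th 1.88 8.69 [0.5608 0.0757 0.2667] [ 0.3 -0.7  7.5] 0.0351 27.2
```

The swing was clean, with forces of about 8 N or less. Next I'll release, take a clear look at the pad, then look at the heat sink.

```bash
cat > g.py <<'E'
from h import *
hand.move_gripper(.07,25)
p=get_obs()["position"];bot.servo_line(p-.06*ZA,QA,.15)
pad=np.array([.5495,.0783,.0796])
bot.reach(pad+.2*N-.05*X,Q);bot.dwell(.3);w=cam("wrist","w2")
sk=np.array([.5864,-.2064,0])
bot.reach(sk+[-.02,0,.19],ori(YAW,0));bot.dwell(.3);cam("wrist","w3");st()
a=dict(np.load("w2.npz"));b=dict(np.load("w3.npz"))
im=np.hstack([a["frame"],b["frame"]])[:,:,::-1];cv2.imwrite("pics/w23.png",cv2.resize(im,(800,300)))
E
python3 g.py
```

```text
12.47 [ 0.5665 -0.2057  0.1903] [-0.3 -0.1  0.3] 0.07 0.0
```

View pics/w23.png

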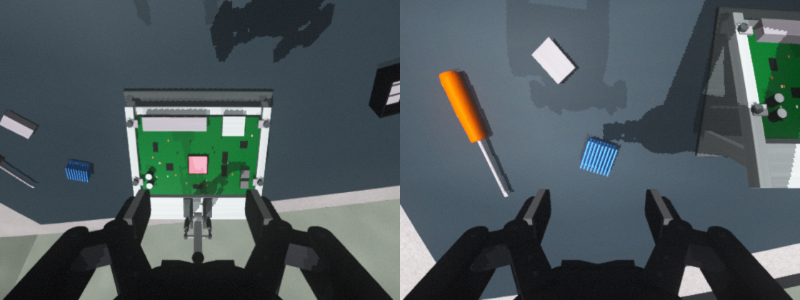

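```bash
cat > i.py <<'E'
from h import *
w=dict(np.load("w2.npz"));b=dict(np.load("w3.npz"))
c,s,pts=blob(w,"pink",(200,170,380,290));r=cv2.minAreaRect(pts.astype(np.float32));print(r,s)
pad=np.array([.5495,.0783,.0796])
P=plane(w,[c],pad,N)[0];print("pad",P,"diff",np.round([(P-pad)@X,(P-pad)@Y],4))
C=plane(w,cv2.boxPoints(r),pad,N);print("sides",np.round(np.linalg.norm(C-np.roll(C,1,0),axis=1),4))
o,d=ray(w,[c]);print("ray in board",np.round(d@np.c_[X,Y,N],2))
# grip when up
m=mask(b,"blue",(230,170,330,270))
c,s,pts=blob(b,"blue",(230,170,330,270));print("sink",c,s)
g=cv2.cvtColor(b["frame"],cv2.COLOR_RGB2GRAY).astype(float)
gx=cv2.Sobel(g,cv2.CV_64F,1,0);gy=cv2.Sobel(g,cv2.CV_64F,0,1)
mm=cv2.erode(cv2.morphologyEx(m,cv2.MORPH_CLOSE,np.ones((7,7))),np.ones((11,11)))>0
J=np.array([[np.sum(gx[mm]**2),np.sum((gx*gy)[mm])],[0,np.sum(gy[mm]**2)]]);J[1,0]=J[0,1]
ev,vv=np.linalg.eigh(J);fd=vv[:,0];print("fin dir px",fd,ev)
q=onz(b,[c-10*fd,c+10*fd],.024);v=q[1]-q[0];print("fin yaw",np.arctan(v[1]/v[0]),onz(b,[c],.024))
x,y,ww,hh=s[:4];cr=b["frame"][y-10:y+hh+10,x-10:x+ww+10,::-1];print("crop origin",x-10,y-10)
cv2.imwrite("pics/sk.png",cv2.resize(cr,None,fx=7,fy=7,interpolation=cv2.INTER_CUBIC))
E
python3 i.py
```

```text
((276.5, 230.5), (23.0, 25.0), 90.0) [264 219  26  24 623]
pad [0.54893193 0.07710048 0.07943705] diff [-0.0003 -0.0013]
sides [0.0295 0.0294 0.0295 0.0302]
ray in board [[ 0.37 -0.   -0.93]]
sink [278.18951826 218.51826363] [ 252  192   53   55 1889]
fin dir px [ 0.29328415 -0.95602532] [ 1517351.748979 80143762.251021]
fin yaw -0.5053684191049129 [[ 0.58758755 -0.21012639  0.024     ]]
crop origin 242 182
```

View pics/sk.png

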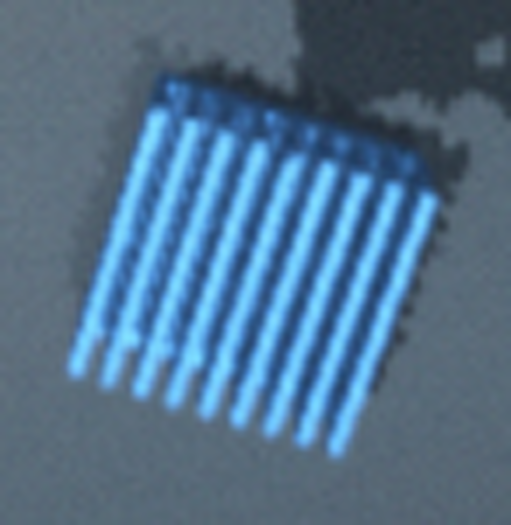

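The sink's top-face corners in the crop are at (155,108), (440,190), (338,455) and (72,375), and its fins are at yaw -0.505. Now I'll grasp it.

```bash
cat > j.py <<'E'
from h import *
b=dict(np.load("w3.npz"))
k=np.array([[155,108],[440,190],[338,455],[72,375.]]);uv=(k+.5)/7-.5+[242,182]
C=onz(b,uv,.024);s=C.mean(0);print(np.round(C,4),s,np.linalg.norm(C-np.roll(C,1,0),axis=1))
v=(C[0]+C[1]-C[2]-C[3]);yaw=np.arctan(v[1]/v[0]);print("yaw",yaw);yaw=(yaw-.505)/2
q=ori(yaw,0)
bot.reach([s[0],s[1],.09],q);bot.servo_line([s[0],s[1],.021],q,.1);st("down")
hand.move_gripper(.035,30);st("gripped")
bot.servo_line([s[0],s[1],.16],q,.15);bot.dwell(.2);st("up")
c=cam("wrist","w4");np.save("yaw.npy",yaw)
# hold pose, tool frame -> pixels check
o=get_obs();T=R.from_quat(o["orientation"])
V=np.array(c["view"]);K=np.array(c["intrinsics"])
pt=[o["position"]+T.apply([x,y,-.003]) for x in(-.022,.022) for y in(-.022,.022)]
uv=cv2.projectPoints(np.array(pt),cv2.Rodrigues(V[:3,:3])[0],V[:3,3],K,np.array(c["dist"]))[0].reshape(-1,2);print(uv.round(1).tolist())
i=c["frame"][:,:,::-1].copy()
for u in uv: cv2.circle(i,tuple(int(z) for z in u.round()),1,(0,0,255),-1)
cv2.imwrite("pics/w4c.png",cv2.resize(i[170:370,140:420],None,fx=2.8,fy=2.8))
E
python3 j.py
```

```text
[[ 0.5613 -0.2194  0.024 ]
 [ 0.5831 -0.181   0.024 ]
 [ 0.6221 -0.2049  0.024 ]
 [ 0.5998 -0.242   0.024 ]] [ 0.59158018 -0.21183794  0.024     ] [0.04453653 0.04414547 0.04570634 0.0432349 ]
yaw -0.5402352276749477
down 13.81 [ 0.592  -0.212   0.0215] [0.1 0.5 1.6] 0.0705 0.0
gripped 14.16 [ 0.5921 -0.2121  0.0219] [-1.   0.1  6.4] 0.0435 31.3
up 15.43 [ 0.5911 -0.2117  0.159 ] [-0.  -1.2 -0.2] 0.0434 30.7
[[236.0, 329.6], [322.1, 329.7], [231.7, 251.8], [327.2, 251.9]]
```

View pics/w4c.png

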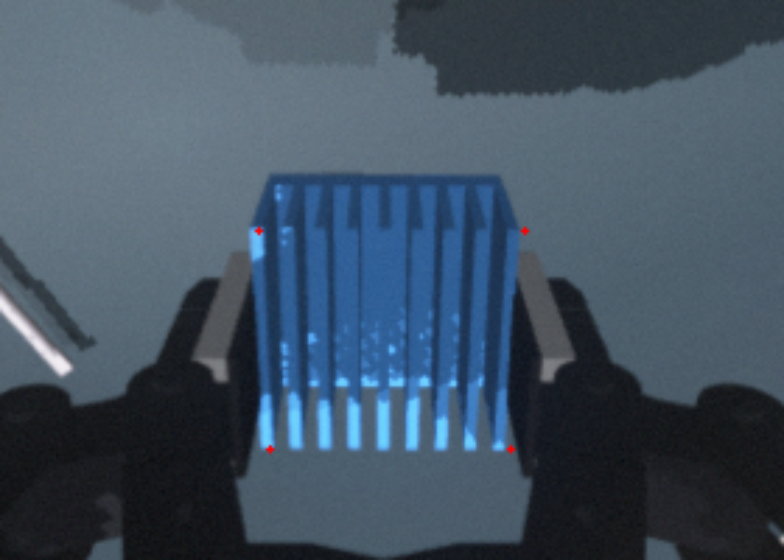

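Held squarely and centred: the projected corners agree with the image along the fins, with a sideways camera bias of about 1 mm. Now I'll place it with a guarded descent.

```bash
cat > k.py <<'E'
from h import *
pad=np.array([.5489,.0771,.0794])+.0011*Y
H=.0219
bot.reach([.42,-.04,.27],ori(YAW,.4));bot.reach(pad+(H+.07)*N,Q);st()
bot.servo_line(pad+(H+.008)*N,Q,.1);bot.dwell(.2);f0=get_obs()["wrist_force"];st("above")
for h in np.arange(.007,-.0045,-.001):
    bot.servo_line(pad+(H+h)*N,Q,.03);bot.dwell(.05);o=get_obs();f=(o["wrist_force"]-f0)@N
    if f>5: break
print("contact h",h,f,np.round(((o["position"]-pad)@X,(o["position"]-pad)@Y,(o["position"]-pad)@N-H),4));st()
E
python3 k.py
```

```text
17.52 [0.5048 0.088  0.1586] [-0.2 -0.4 -0.5] 0.0434 30.6
above 18.48 [0.5347 0.0816 0.106 ] [ 0.3 -0.4 -0.2] 0.0437 30.6
contact h -0.003 12.989794331802429 [-0.      0.     -0.0025]
 21.78 [0.5397 0.0804 0.0962] [-7.   1.  10.5] 0.0435 32.3
```

```bash
cat > l.py <<'E'
from h import *
hand.move_gripper(.06,30);st()
p=get_obs()["position"];bot.servo_line(p+.1*N,Q,.12)
pad=np.array([.5495,.0783,.0796]);bot.reach(pad+.2*N-.05*X,Q);bot.dwell(.3);w=cam("wrist","w5");cam("side","s5");st()
y=w["frame"][180:280,200:350,::-1];cv2.imwrite("pics/w5c.png",cv2.resize(y,None,fx=5,fy=5,interpolation=cv2.INTER_CUBIC))
E
python3 l.py
```

```text
22.09 [0.54   0.0803 0.0958] [-0.1 -0.1 -0. ] 0.0599 0.0
 23.94 [0.4101 0.1104 0.2273] [ 0.2 -1.   0.3] 0.0603 0.0
```

View pics/w5c.png

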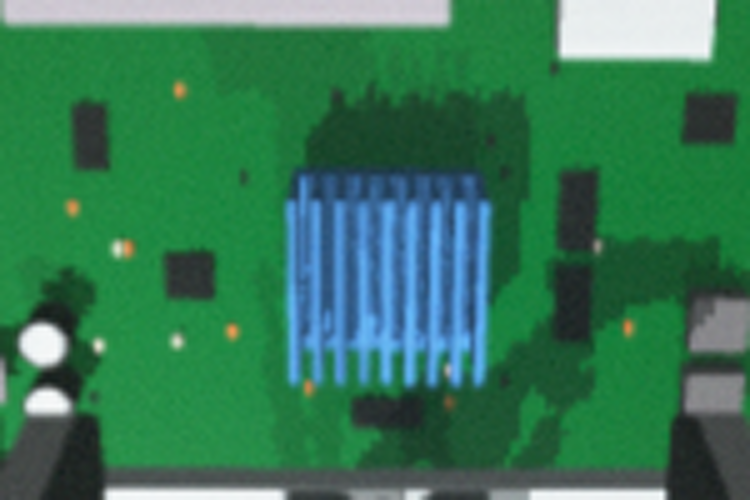

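The sink sits flat and square, with top-face corners in the crop at (287,200), (491,200), (484,386) and (290,386). I'll compare its centre with the pad as seen from this same viewpoint.

```bash
cat > m.py <<'E'
from h import *
w=dict(np.load("w5.npz"));w2=dict(np.load("w2.npz"))
k=np.array([[287,200],[491,200],[484,386],[290,386.]]);uv=(k+.5)/5-.5+[200,180]
p0=np.array([.5489,.0771,.0794])
for dz in(0,-.002):
    pad=plane(w2,[[276.5,230.5]],p0+dz*N,N)[0];C=plane(w,uv,p0+(dz+.024)*N,N)
    print(dz,np.round((C-pad)@np.c_[X,Y,N],4).tolist(),np.round((C.mean(0)-pad)@np.c_[X,Y],4))
v=C[0]+C[1]-C[2]-C[3];print("yaw off",np.arctan((v@Y)/(v@X)))
E
python3 m.py
```

```text
0 [[-0.024, -0.0218, 0.024], [-0.024, 0.0226, 0.024], [0.0209, 0.0221, 0.024], [0.021, -0.022, 0.024]] [-0.0015  0.0002]
-0.002 [[-0.0241, -0.0219, 0.024], [-0.0241, 0.0228, 0.024], [0.0211, 0.0223, 0.024], [0.0212, -0.0222, 0.024]] [-0.0015  0.0002]
yaw off -0.0084476082506568
```

Placement is about 1.5 mm off up-slope and 0.2 mm across, and it is square. Now I'll bring the arm down.

```bash
cat > n.py <<'E'
from h import *
gp=np.array([.5608,.0757,.2667])+armvec(1.91)-armvec(1.88)
bot.reach([.45,.1,.34],QA);bot.reach(gp-.06*ZA,QA);bot.servo_line(gp,QA,.1);st("at")
hand.move_gripper(.03,25);st("grip")
if get_obs()["gripper_width"]>.033:
    swing(1.91,.15,10,.11);swing(.15,.08,2,.04);bot.dwell(.2);st("end")
E
python3 n.py
```

```text
at 25.88 [0.5642 0.0751 0.2682] [-0.1 -0.3 -1. ] 0.0597 0.0
grip 26.21 [0.5644 0.0749 0.2686] [-3.2 -0.7  7.7] 0.0353 25.0
th 1.73 26.54 [0.5462 0.0792 0.2623] [ 2.1 -2.3  3.9] 0.0355 25.6
th 1.56 26.88 [0.5284 0.0834 0.2516] [-1.2 -1.4  6.8] 0.0351 26.4
th 1.38 27.23 [0.5129 0.087  0.2379] [-2.2  0.4  7.2] 0.0353 27.1
th 1.21 27.57 [0.4999 0.0901 0.2218] [-2.9  3.2  4.7] 0.0351 27.6
th 1.03 27.91 [0.4899 0.0924 0.2035] [-2.6  4.2  2.8] 0.0355 27.9
th 0.85 28.25 [0.4832 0.094  0.1838] [-1.8  4.6  1.7] 0.0352 28.1
th 0.68 28.59 [0.4799 0.0948 0.1631] [-0.9  5.6 -0.6] 0.0354 28.2
th 0.50 28.93 [0.4801 0.0947 0.1422] [-2.1  6.2 -1.1] 0.0355 28.0
th 0.33 29.27 [0.484  0.0938 0.1218] [-1.7  6.5 -1.9] 0.0353 27.8
th 0.15 29.62 [0.4914 0.092  0.1024] [-0.3  6.6 -4.5] 0.0355 27.3
th 0.11 29.88 [0.4933 0.0916 0.0984] [-0.3  5.4 -3.7] 0.0351 27.3
th 0.08 30.13 [0.4951 0.0912 0.095 ] [-0.6  5.2 -5.4] 0.0354 27.2
end 30.33 [0.495  0.0912 0.0951] [-0.8  5.1 -3.9] 0.0352 27.2
```

```bash
cat > o.py <<'E'
from h import *
p0=get_obs()["position"]
for th in np.arange(.07,.02,-.01):
    bot.servo_line(p0+armvec(th)-armvec(.08),QA,.02);bot.dwell(.1);st(f"{th:.2f}")
    if get_obs()["wrist_force"][2]>1: break
hand.move_gripper(.062,25);st("rel")
p=get_obs()["position"];bot.servo_line(p-.08*ZA,QA,.1)
pad=np.array([.5495,.0783,.0796]);bot.reach(pad+.2*N-.05*X,Q);bot.dwell(.3);w=cam("wrist","w6");s=cam("side","s6");st()
a=cv2.resize(w["frame"][110:290,190:360],(400,424));b=cv2.resize(s["frame"][140:260,230:343],(400,424))
cv2.imwrite("pics/e.png",np.hstack([a,b])[:,:,::-1])
E
python3 o.py
```

```text
0.07 30.68 [0.4955 0.0911 0.0942] [-1.4  4.  -4.2] 0.0349 27.2
0.06 31.03 [0.4961 0.0909 0.0932] [-0.8  5.2 -4.6] 0.0351 27.2
0.05 31.38 [0.4964 0.0909 0.0927] [-7.1  6.   7.8] 0.0357 28.4
rel 31.76 [0.4969 0.0906 0.0922] [-0.1  0.6  0.4] 0.0618 0.0
 33.77 [0.4102 0.1104 0.2275] [-0.4 -0.  -0.9] 0.0617 0.0
```

View pics/e.png

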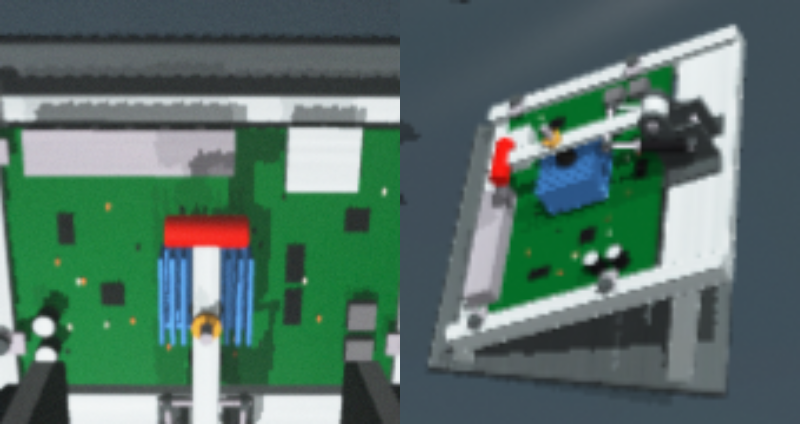

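The foot rests on the heat sink, which is still square on the pad, and the robot is clear of everything. Handing in.

```bash
python3 -c "
from workcell import *
print(hand_in())"
```

```text
the job is handed in; nothing more can be done
None
```

I handed the job in at about 34 s: the heat sink sits square on the pad, about 1.5 mm off centre as measured before closing the arm. The arm was guided down by its grip, and its foot looks to be bearing on the heat sink in the last picture, though I did not measure that force and the hand-in returned no verdict.

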